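# Change over two toggle-clamp cooling jigs

### The arm

A 6-joint arm with a two-finger parallel gripper is mounted at the origin on a cart in front of the work surface, level with it; the furniture and walls round the work are solid. World frame = base frame: x ahead of the robot, y to its left, z up, the work surface at z = 0. Lengths are in m, angles in degrees, forces in N, time in s.
With the tool pointing down it reaches from about 0.375 to 0.9 m from the base axis. Payload 3.1 kg.
Tool frame: the origin (TCP) lies on the centre line of the jaws, within the pads' length; the fingertips stand 19 mm ahead of it and the grasp point (between the pads) is the TCP (tips_ahead is the distance from the TCP to the fingertips, in m); z points along the fingers, y is the line along which they close (so a half turn about z gives the same grasp; the last joint's range is limited). The gripper opens to 87 mm and grips with 3 to 60 N. Pads are 19 mm wide; open, the fingers measure 117 mm over their backs; the gripper's body (75 mm by 190 mm) begins 51 mm behind the grasp point.
Start: joints at [66.664, 30.224, 82.088, -0, 67.689, -10.227], TCP at [0.142, 0.609, 0.218] pointing down, gripper open.
Joint ranges: [-176.69, 176.69], [-43.24, 126.21], [12.49, 139.97], [-82, 262], [0, 151.66], [-163.58, 163.58]. Speed limits (degrees/s): [159.86, 159.86, 180, 180, 180, 180].

### API

Orientations are given as a 3x3 rotation matrix whose columns are the frame's x, y, z axes.
In Python, from rig import read_state, capture, hand_in, trace, landmark_of, tips_ahead gives the robot as it stands.
- The arm moves only by the shell command python3 -m jog 'ROWS'. ROWS is JSON, a list of rows, each an object of numbers: "tx", "ty", "tz": the shift along the tool's x, y, z in cm; "roll": the turn about the tool's z in rad; "jaw": the opening, from 0 (shut) to 1 (fully open). A call has 1 to 8 rows; each row shifts and turns the commanded pose from where the row before left it, along the tool's axes as they then stand; what a row does not reach is not made up. A row lasts 1/10 s, in which the tool goes at most 50 mm and 8.59 degrees, less where a joint would pass 70% of its speed; a pose out of reach is approached as far as the arm can. A call with a gripper value outside its range is refused whole. The fingers move at their own pace and stop on an object; the grip force is fixed at half the most. Time passes only in rows, so rows that do not move let the fingers close. It gives the time, the measured TCP pose, the force, the opening and the grip force at its end, in the units of the state.
- read_state(): the state, without advancing time (a new reading comes with each control period).
- capture(name): name is "side" or "top"; returns a dict with "img" (480x640x3 uint8, red, green, blue), "vertical_fov" (degrees; the focal length in pixels is half the picture's height over the tangent of half this angle, whatever the lens; pixels are square), "cx", "cy" (the principal point, pixels), "cam_to_world" (4x4, takes a point from camera to world coordinates). Camera axes: x right, y up, looking along -z (the intrinsics and any distortion apply to the point x, -y, -z); pixel columns grow to the right and rows downward; lengths in m; the calibration is good to about 2 mm. A picture is of the moment at which its call begins. There is no depth.
- hand_in(): hands the job in; it is judged then, once.
Trained networks look in the newest picture that a camera, given by its name, has taken for a name from the list of things; names that differ only in an ending like _2 or _b are one class to them, and where a whole thing is asked for, a point or a joint stands for the part that bears it (a point fixed in the world has none). Each returns a list of dicts, best first, with "p" (0 to 1); they miss things now and then, are a little off and sometimes report something else, mostly with a low value. They report only what shows in the picture. A call takes as long as a camera call. They do not tell look-alikes from the thing itself.
- trace(camera, thing): "pixels" (480x640 bool, what is visible of it) and "bbox" ([left, top, width, height] in pixels, round what is visible of it).
- landmark_of(camera, thing): "point" ([row, column] in pixels: a listed point, or the origin of a listed thing).
The state is a dict: "time_s": time; "joint_positions": joint angles; "qvel": joint speeds; "tau": joint torques, N m; "position": TCP position; "tcp_rot": TCP orientation; "force": force on the tool from outside, world axes, zero at the start; "moment": the same for the moment, N m; "opening": opening from 0.0 (shut) to 1.0 (fully open); "grasp_force": force on a finger pad.
Only numpy, scipy, OpenCV 4.12 (cv2) and the standard library are available. Lean on these libraries where they do the work, as an engineer would, in place of code of your own. Each camera call takes 0.05 s, during which the arm holds its last target. There are 200 camera calls.

### The job

Two cooling jigs for moulded lamp brackets stand on the bench: in one the clamp is open over a fresh bracket, in the other it is locked on a bracket that has cooled. First swing the open clamp's handle over centre until it locks fully on the fresh bracket, so that it does not warp; then swing the other clamp fully back, lift out the cooled bracket and lay it flat, ear up, in the grey tray. Leave that clamp open and all else on the bench where it lies.

Things in the scene. Friction and masses are not known exactly. Their poses are not given: they have to be found in the camera images.
- jig_1: Cooling jig, clamp locked at the start on the cooled bracket. Plate 212 x 92 x 10 mm, fixed. Origin on the bench under the arm's pivot (z 72 mm); x runs from clamp to nest, z up; plate x -66 to 146 mm. Clamp at x -60 to 10, rubber tip at x 50. White nest block carries a bracket: its centre at x 83, y 0, underside at z 30; steel dowels 38 mm high round it, 1.5 mm play.
- jig_2: Cooling jig, clamp open at the start over the fresh bracket. Plate 212 x 92 x 10 mm, fixed. Origin on the bench under the arm's pivot (z 72 mm); x runs from clamp to nest, z up; plate x -66 to 146 mm. Clamp at x -60 to 10, rubber tip at x 50. White nest block carries a bracket: its centre at x 83, y 0, underside at z 30; steel dowels 38 mm high round it, 1.5 mm play.
- clamp1_handle (a joint): Handle of jig 1's clamp, rad, hinged about the jig's y, locked at the start. 0 = locked: against its stop, grip 0.15 rad from upright towards the nest, arm level, tip pressed on the bracket. Grows as the grip swings back, away from the nest; dead centre at 0.075 (about 5 N at the grip), tip lifts at 0.25, open stop 1.4 (arm upright). The arm only follows the handle.
- clamp2_handle (a joint): Handle of jig 2's clamp, rad, hinged about the jig's y, open at the start. 0 = locked: against its stop, grip 0.15 rad from upright towards the nest, arm level, tip pressed on the bracket. Grows as the grip swings back, away from the nest; dead centre at 0.075 (about 5 N at the grip), tip lifts at 0.25, open stop 1.4 (arm upright). The arm only follows the handle.
- clamp1_hinge (a point): Axis of the handle of clamp 1: a point on the jig at x = -42, y = 0, z = 52 mm, with the jig's axes.
- clamp2_hinge (a point): Axis of the handle of clamp 2: a point on the jig at x = -42, y = 0, z = 52 mm, with the jig's axes.
- clamp1_grip (a point): Middle of the outer half of the black rubber grip of handle 1, 80 mm from its hinge. The grip is 20 mm wide (across the jig, in y) and 17 mm thick, from 48 to 104 mm from the hinge.
- clamp2_grip (a point): The same point on the grip of handle 2.
- bracket_1: Black moulded lamp bracket, 100 x 40 mm, 80 g, the cooled one, at the start in the nest of jig 1 under the locked clamp. Origin: centre of its underside, x along its length, z up. Plate 6 mm thick, square at -x, round at +x; an upright ear to hold it by, 10 mm thick in y, x from 2 to 30 mm, its top 71 mm above the underside. The clamp's tip bears on the flat at x = -33 mm.
- bracket_2: Black moulded lamp bracket, 100 x 40 mm, 80 g, the fresh one, at the start in the nest of jig 2 under the open clamp. Origin: centre of its underside, x along its length, z up. Plate 6 mm thick, square at -x, round at +x; an upright ear to hold it by, 10 mm thick in y, x from 2 to 30 mm, its top 71 mm above the underside. The clamp's tip bears on the flat at x = -33 mm.
- tray: Open grey plastic tray, 140 x 190 mm, 40 mm high, walls and floor 4 to 5 mm, fixed; origin at the centre of its underside, long side along its y, z up.
- air_driver: Air screwdriver, 60 mm thick, hanging over the black fixture on the right of the work from a balancer; fixed, its tip 395 mm above the bench, hose and cable going up from it. Not needed; the arm has to pass clear of it, for example folded up.
- side_cutter: Side cutter with blue handles, 60 x 141 x 16 mm, lies loose on the bench, not needed.
- torque_screwdriver: Screwdriver with a blue handle, 195 mm long, lies loose on the bench, not needed.
- bit_case: Closed orange case, 71 x 100 x 33 mm, loose on the bench, not needed.
There are look-alikes about, which are no part of the job. What is shaped like the bracket_1 but purple is not meant.

How it is judged (in metres and radians):
On the way, in this order (a step that is already met when the one before it is completed fails the run):
1. the open clamp is locked over centre on the fresh bracket, which lies in its nest (value of joint clamp2_handle below 0.04 rad and x of bracket_2 in the frame of jig_2 between 0.078 and 0.088 m and y of bracket_2 in the frame of jig_2 between -0.005 and 0.005 m and z of bracket_2 in the frame of jig_2 between 0.026 and 0.033 m and angle between bracket_2's own z axis and vertical below 0.06 rad), for 0.3 s.
2. the clamp on the cooled bracket is swung back open (value of joint clamp1_handle above 1.1 rad), for 0.2 s.
At the end, for the whole second after the job is handed in: Clamp 2 is locked (handle below 0.04 rad) on bracket 2, which lies in its nest within 5 mm; clamp 1 stands open (handle above 1.1 rad); bracket 1 lies at rest inside the tray, flat and ear up (within 0.25 rad), its underside less than 20 mm above the tray's underside (all of step 1 and value of joint clamp1_handle above 1.1 rad and x of bracket_1 in the frame of tray between -0.07 and 0.07 m and y of bracket_1 in the frame of tray between -0.095 and 0.095 m and z of bracket_1 in the frame of tray between 0 and 0.02 m and angle between bracket_1's own z axis and vertical below 0.25 rad and linear speed of bracket_1 below 0.02 m/s); the robot touches nothing.
It fails at once if the cooled bracket was dropped or thrown (faster than 1.2 m/s) (linear speed of bracket_1 above 1.2 m/s).
It fails at once if a tool or case on the bench was pushed about by more than 30 mm (distance of any of side_cutter, torque_screwdriver, bit_case from where it was at the start of the episode above 0.03 m).
It also fails if it takes over 72 s, if anything falls off the work surface, if the arm or the gripper's body presses on something with over 40 N, if the wrist force passes 120 N, or if a joint passes its speed limit or range.

## Working session

There is one attempt and no reset: what is moved stays moved. The work goes in short steps, Python scripts to look and compute and a shell command to move; the robot and the scene stay as the last step left them, time stands still between calls to the robot, and variables do not carry over. Pictures are saved under pics/ and viewed, at most 10 in all, crops included, and the job is handed in when it is done.

```bash
ls; mkdir -p pics
cat > h.py <<'E'
import numpy as np,cv2
from rig import *
def cam(n):
    c=capture(n);return c
def K(c):
    f=240/np.tan(np.radians(c["vertical_fov"])/2);return f,c["cx"],c["cy"]
def ray(c,rc):
    f,cx,cy=K(c);M=np.array(c["cam_to_world"]);r,q=rc
    d=M[:3,:3]@np.array([(q-cx)/f,-(r-cy)/f,-1]);return M[:3,3],d/np.linalg.norm(d)
def atz(c,rc,z):
    o,d=ray(c,rc);return o+d*(z-o[2])/d[2]
def proj(c,P):
    f,cx,cy=K(c);M=np.array(c["cam_to_world"]);p=M[:3,:3].T@(np.array(P)-M[:3,3])
    return cy-f*p[1]/-p[2], cx+f*p[0]/-p[2]
E
python3 - <<'E'
from h import *
for n in("side","top"):
    c=cam(n);cv2.imwrite(f"pics/{n}0.png",c["img"][...,::-1])
    print(n,{k:(np.round(v,3).tolist()) for k,v in c.items() if k!="img"})
    for t in("jig_1","clamp1_hinge","clamp1_grip","bracket_1","tray"):
        print(t,[(round(d["p"],2),np.round(d["point"],1).tolist()) for d in landmark_of(n,t)])
s=read_state();print({k:np.round(v,3).tolist() for k,v in s.items()},tips_ahead)
E
```

```text
pics
side {'vertical_fov': 47.054, 'cx': 325.774, 'cy': 243.323, 'cam_to_world': [[-0.985, -0.131, 0.112, 0.637], [0.172, -0.734, 0.657, 0.959], [-0.004, 0.666, 0.746, 1.178], [0.0, 0.0, 0.0, 1.0]]}
jig_1 [(0.85, [280.4, 314.6])]
clamp1_hinge []
clamp1_grip [(0.51, [243.4, 312.4])]
bracket_1 [(0.93, [406.7, 340.0]), (0.65, [301.7, 317.4]), (0.63, [217.7, 295.8]), (0.56, [278.9, 368.1])]
tray [(0.86, [266.4, 247.6]), (0.52, [405.8, 341.8])]
top {'vertical_fov': 47.649, 'cx': 325.397, 'cy': 252.842, 'cam_to_world': [[-0.019, 0.978, -0.209, 0.222], [-1.0, -0.017, 0.011, 0.152], [0.007, 0.209, 0.978, 1.585], [0.0, 0.0, 0.0, 1.0]]}
jig_1 [(0.75, [266.6, 253.4]), (0.67, [266.6, 349.9])]
clamp1_hinge [(0.68, [266.2, 366.3])]
clamp1_grip [(0.69, [259.7, 365.7])]
bracket_1 [(0.73, [316.8, 345.2]), (0.67, [266.8, 220.7]), (0.64, [258.6, 327.3])]
tray [(0.63, [209.9, 379.7]), (0.21, [265.6, 366.6]), (0.19, [259.5, 264.0])]
{'time_s': 0.6, 'joint_positions': [66.661, 30.222, 82.088, -0.001, 67.693, -10.227], 'qvel': [0.005, 0.014, -0.004, -0.024, 0.048, 0.036], 'tau': [-0.001, -43.975, -17.689, 0.063, 0.051, -0.0], 'position': [0.142, 0.609, 0.218], 'tcp_rot': [[-0.974, 0.227, -0.0], [0.227, 0.974, -0.0], [0.0, -0.0, -1.0]], 'force': [-0.068, -0.001, -0.021], 'moment': [-0.026, -0.033, 0.029], 'grasp_force': 0.0, 'opening': 0.999} 0.019
```

View pics/top0.png

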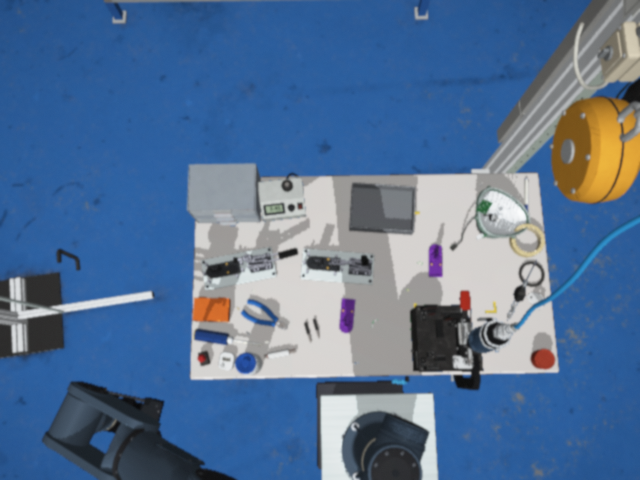

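View pics/side0.png

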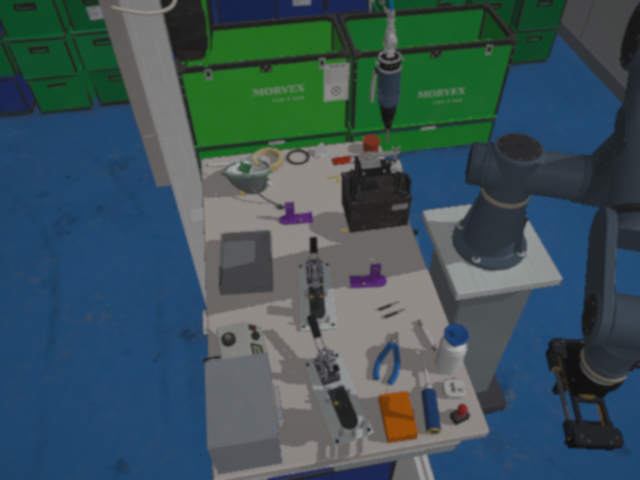

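The top view shows the left jig at cols 203-276, rows 247-288, with its handle laid back at (254,288), so it is open and should be jig_2. The right jig at cols 302-374 has an upright grip in the side view at (243,313), so it is locked and should be jig_1. The purple look-alikes are at (316,347) and (260,435) in top, and the tray is at (209,381). An enlarged crop will confirm this.

Run:
```python
from h import *
a=cv2.imread("pics/top0.png")[240:295,195:385];b=cv2.imread("pics/side0.png")[230:450,290:380]
a=cv2.resize(a,None,fx=4.2,fy=4.2,interpolation=cv2.INTER_CUBIC)
b=cv2.rotate(b,cv2.ROTATE_90_CLOCKWISE);b=cv2.resize(b,(798,326),interpolation=cv2.INTER_CUBIC)
print(a.shape)
cv2.imwrite("pics/crop0.png",np.vstack([a[:, :798],b]))
for n in("side","top"):
    c=cam(n)
    for t in("jig_1","tray","clamp1_grip"):
        for d in trace(n,t):
            m=d["pixels"];r=cv2.minAreaRect(np.argwhere(m)[:,::-1].astype(np.float32))
            print(n,t,round(d["p"],2),d["bbox"],m.sum(),np.round(cv2.boxPoints(r)).tolist())
    print(t)
c=cam("top")
for nm,rc in dict(jigA_l=(268,203),bA=(266.8,220.7),bB=(266,325),handleA=(254,288),).items():print(nm,atz(c,rc,.03 if nm[0]!='h' else .05).round(3))
```

```text
(231, 798, 3)
side jig_1 0.95 [302.7, 312.8, 68.8, 134.5] 3135 [[285.0, 325.0], [324.0, 309.0], [373.0, 433.0], [334.0, 448.0]]
side jig_1 0.89 [296.9, 237.1, 40.3, 93.2] 1969 [[292.0, 239.0], [328.0, 235.0], [336.0, 329.0], [300.0, 332.0]]
side tray 0.78 [219.5, 230.6, 54.3, 65.6] 3324 [[218.0, 230.0], [272.0, 230.0], [272.0, 295.0], [218.0, 295.0]]
side tray 0.72 [300.6, 316.5, 76.5, 128.6] 3130 [[282.0, 328.0], [321.0, 311.0], [374.0, 433.0], [335.0, 450.0]]
side tray 0.32 [296.4, 234.8, 45.7, 97.4] 1935 [[292.0, 238.0], [328.0, 235.0], [336.0, 329.0], [300.0, 332.0]]
side clamp1_grip 0.46 [308.2, 236.1, 9.2, 31.5] 161 [[309.0, 237.0], [317.0, 237.0], [317.0, 265.0], [309.0, 265.0]]
clamp1_grip
top jig_1 0.61 [200.0, 247.4, 97.0, 45.1] 2083 [[200.0, 259.0], [295.0, 241.0], [302.0, 273.0], [206.0, 291.0]]
top jig_1 0.58 [302.5, 250.2, 74.6, 33.0] 1885 [[300.0, 279.0], [303.0, 247.0], [375.0, 253.0], [372.0, 285.0]]
top tray 0.56 [349.7, 183.9, 62.0, 49.7] 3170 [[348.0, 230.0], [351.0, 181.0], [417.0, 185.0], [414.0, 234.0]]
top clamp1_grip 0.68 [357.4, 256.7, 8.9, 9.5] 85 [[357.0, 256.0], [367.0, 256.0], [367.0, 266.0], [357.0, 266.0]]
top clamp1_grip 0.24 [202.0, 247.8, 93.4, 40.0] 1793 [[200.0, 259.0], [295.0, 242.0], [300.0, 273.0], [206.0, 289.0]]
clamp1_grip
jigA_l [0.515 0.491 0.03 ]
bA [0.518 0.44  0.03 ]
bB [0.515 0.137 0.03 ]
handleA [0.548 0.243 0.05 ]
```

View pics/crop0.png

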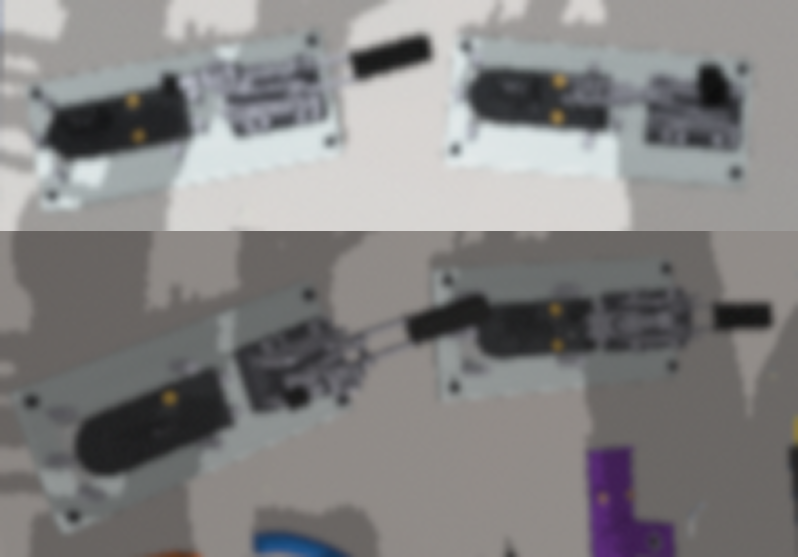

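The crop confirms it. The left jig has its arm up and handle laid back over a black bracket, so it is jig_2. The right jig has its arm down and handle upright, so it is jig_1. The screw heads at the plate corners give the jig poses.

```bash
cat > pose.py <<'E'
from h import *
from scipy.optimize import least_squares
T={'2':[(36,92),(52,195),(312,39),(331,141)],'1':[(466,46),(455,149),(742,68),(736,173)]}
S={'2':[(31,401),(73,516),(309,294),(343,399)],'1':[(447,280),(454,387),(666,268),(673,366)]}
ct,cs=cam("top"),cam("side")
s=798/220
def tp(p):return (240+(p[1]+.5)/4.2-.5,195+(p[0]+.5)/4.2-.5)
def sp(p):return (230+219-((p[0]+.5)/s-.5), 290+((p[1]-231)+.5)*90/326-.5)
sg=[(1,1),(1,-1),(-1,1),(-1,-1)]  # top order: left(+x) upper,lower
for j in '21':
    P=[(atz(ct,tp(p),.012)) for p in T[j]];Q=[atz(cs,sp(p),.012) for p in S[j]]
    print(j,'top',np.round(P,3)[:,:2].tolist(),'side',np.round(Q,3)[:,:2].tolist())
    for nm,R in(("top",P),("side",Q),("both",(np.array(P)+Q)/2)):
        R=np.array(R)
        d=(R[0]+R[1]-R[2]-R[3])[:2];yaw=np.arctan2(d[1],d[0]);u=d/np.linalg.norm(d);c=R.mean(0)[:2]
        o=c-.040*u;n=np.array([-u[1],u[0]])
        print(nm,'len',np.linalg.norm(d)/2,'yaw',np.degrees(yaw).round(1),'origin',o.round(4),'hinge',(o-.042*u).round(4),'nest',(o+.083*u).round(4))
for n,b in(("top",[[348,230],[351,181],[417,185],[414,234]]),("side",[[218,230],[272,230],[272,295],[218,295]])):
    print(n,'tray',[atz(ct if n=="top" else cs,(y,x),.04 if n=="top" else .03).round(3).tolist() for x,y in b])
E
python3 pose.py
```

```text
2 top [[0.538, 0.495], [0.465, 0.482], [0.573, 0.302], [0.5, 0.288]] side [[0.537, 0.497], [0.465, 0.484], [0.572, 0.303], [0.5, 0.291]]
top len 0.19641873825077086 yaw 100.2 origin [0.5258 0.3522] hinge [0.5333 0.3109] nest [0.5112 0.4339]
side len 0.19659415932966345 yaw 100.3 origin [0.5257 0.3544] hinge [0.5332 0.3131] nest [0.5109 0.4361]
both len 0.19650638654521255 yaw 100.2 origin [0.5258 0.3533] hinge [0.5332 0.312 ] nest [0.511 0.435]
1 top [[0.566, 0.193], [0.492, 0.202], [0.547, -0.001], [0.472, 0.006]] side [[0.566, 0.196], [0.492, 0.204], [0.546, 0.001], [0.472, 0.008]]
top len 0.1958609517147279 yaw 84.2 origin [0.5152 0.0602] hinge [0.5109 0.0185] nest [0.5235 0.1428]
side len 0.19643270101291682 yaw 84.3 origin [0.5152 0.0624] hinge [0.511  0.0206] nest [0.5235 0.145 ]
both len 0.19614680062358877 yaw 84.2 origin [0.5152 0.0613] hinge [0.511  0.0195] nest [0.5235 0.1439]
top tray [[0.619, 0.067, 0.04], [0.77, 0.054, 0.04], [0.755, -0.143, 0.04], [0.604, -0.126, 0.04]]
side tray [[0.759, -0.156, 0.03], [0.607, -0.129, 0.03], [0.632, 0.1, 0.03], [0.769, 0.076, 0.03]]
```

Jig_2 has its origin at (0.526,0.353) with yaw 100.2°, and jig_1 at (0.515,0.061) with yaw 84.2°. The two cameras agree to 2 mm. The plan is to clasp each grip across its 20 mm width and swing it along its arc. First I roll the tool to line up with jig 2.

```bash
cat > g.py <<'E'
import sys,numpy as np
from rig import read_state
J={'1':((.5152,.0613),84.25),'2':((.5258,.3533),100.25)}
def W(j,x,y,z):
    o,a=J[j];a=np.radians(a);return np.array([o[0]+x*np.cos(a)-y*np.sin(a),o[1]+x*np.sin(a)+y*np.cos(a),z])
def grip(j,q):return W(j,-.042+.08*np.sin(.15-q),0,.052+.08*np.cos(.15-q))
def rel(P):
    s=read_state();return (np.array(s["tcp_rot"]).T@(np.array(P)-s["position"])*100).round(2)
def rollto(yaw):
    R=np.array(read_state()["tcp_rot"]);return np.radians((np.degrees(np.arctan2(R[1,1],R[0,1]))-yaw+180)%360-180)
E
python3 -m jog '[{"roll":0.1455},{"roll":0.1455},{"roll":0.1455},{"roll":0.1455},{"roll":0.1455},{"roll":0.1455},{"roll":0.1455},{"roll":0.1455}]'
python3 -c "
from g import *
print(rollto(10.25),rel(grip('2',1.4)),grip('2',1.4))"
```

```text
1.1631200972516216 [-47.88 -26.99  14.08] [0.54678288 0.23726313 0.07722579]$[0]: bad value
```

```bash
python3 -m jog '[{"tx":0,"ty":0,"tz":0,"roll":0.1455,"jaw":1},{"tx":0,"ty":0,"tz":0,"roll":0.1455,"jaw":1},{"tx":0,"ty":0,"tz":0,"roll":0.1455,"jaw":1},{"tx":0,"ty":0,"tz":0,"roll":0.1455,"jaw":1},{"tx":0,"ty":0,"tz":0,"roll":0.1455,"jaw":1},{"tx":0,"ty":0,"tz":0,"roll":0.1455,"jaw":1},{"tx":0,"ty":0,"tz":0,"roll":0.1455,"jaw":1},{"tx":0,"ty":0,"tz":0,"roll":0.1455,"jaw":1}]'
python3 -c "
from g import *
print(rollto(10.25),rel(grip('2',1.4)),grip('2',1.4))"
```

```text
time_s: 1.95
position: [0.1417, 0.6087, 0.2181]
tcp_rot: [[-0.171, 0.985, -0.0], [0.985, 0.171, 0.0], [0.0, -0.0, -1.0]]
force: [0.4, -0.1, 0.3]
opening: 1.0
grasp_force: 0.0
-0.006907933981435564 [-43.53  33.55  14.08] [0.54678288 0.23726313 0.07722579]
```

```bash
python3 -m jog '[{"tx":-3.6,"ty":2.8,"tz":0,"roll":0,"jaw":1},{"tx":-3.6,"ty":2.8,"tz":0,"roll":0,"jaw":1},{"tx":-3.6,"ty":2.8,"tz":0,"roll":0,"jaw":1},{"tx":-3.6,"ty":2.8,"tz":0,"roll":0,"jaw":1},{"tx":-3.6,"ty":2.8,"tz":0,"roll":0,"jaw":1},{"tx":-3.6,"ty":2.8,"tz":0,"roll":0,"jaw":1},{"tx":-3.6,"ty":2.8,"tz":0,"roll":0,"jaw":1},{"tx":-3.6,"ty":2.8,"tz":0,"roll":0,"jaw":1}]'
python3 -m jog '[{"tx":-3.6,"ty":2.8,"tz":0,"roll":0,"jaw":1},{"tx":-3.6,"ty":2.8,"tz":0,"roll":0,"jaw":0.7},{"tx":-3.6,"ty":2.8,"tz":0,"roll":0,"jaw":0.7},{"tx":-3.6,"ty":2.8,"tz":0,"roll":0,"jaw":0.7},{"tx":0,"ty":0,"tz":0,"roll":0,"jaw":0.7},{"tx":0,"ty":0,"tz":0,"roll":0,"jaw":0.7}]'
python3 -c "
from g import *
print(rollto(10.25),rel(grip('2',1.4)))"
```

```text
time_s: 2.75
position: [0.4145, 0.3636, 0.2183]
tcp_rot: [[-0.177, 0.984, 0.001], [0.984, 0.177, 0.0], [0.0, 0.001, -1.0]]
force: [1.1, 0.2, 0.1]
opening: 1.002
grasp_force: 0.0
time_s: 3.35
position: [0.5493, 0.2421, 0.2178]
tcp_rot: [[-0.175, 0.985, -0.001], [0.985, 0.175, 0.0], [0.0, -0.001, -1.0]]
force: [0.2, -0.7, -0.9]
opening: 0.714
grasp_force: 0.0
-0.0034721505815983908 [-0.44 -0.32 14.06]
```

```bash
python3 -m jog '[{"tx":-0.44,"ty":-0.32,"tz":2.5,"roll":0,"jaw":0.7},{"tx":0,"ty":0,"tz":3,"roll":0,"jaw":0.7},{"tx":0,"ty":0,"tz":3,"roll":0,"jaw":0.7},{"tx":0,"ty":0,"tz":3,"roll":0,"jaw":0.7},{"tx":0,"ty":0,"tz":1.5,"roll":0,"jaw":0.7},{"tx":0,"ty":0,"tz":1,"roll":0,"jaw":0.7},{"tx":0,"ty":0,"tz":0,"roll":0,"jaw":0.7}]'
python3 - <<'E'
from h import *
from g import *
print(rel(grip('2',1.4)))
c=cam("side");t=cam("top")
a=cv2.resize(c["img"][260:410,240:440],(800,600),interpolation=cv2.INTER_CUBIC)[::1,::1]
cv2.imwrite("pics/s1.png",a[...,::-1])
print([(x["p"],x["point"]) for x in landmark_of("side","clamp2_grip")],proj(c,grip('2',1.4)),proj(c,read_state()["position"]))
E
```

```text
time_s: 4.05
position: [0.5446, 0.239, 0.0769]
tcp_rot: [[-0.179, 0.984, -0.003], [0.984, 0.179, -0.001], [0.0, -0.003, -1.0]]
force: [-0.9, 0.8, -0.1]
opening: 0.7
grasp_force: 0.0
[-0.21  0.18 -0.03]
[(0.78, [323.8, 312.9])] (np.float64(324.09387678486354), np.float64(312.6919895932356)) (np.float64(324.2000713304364), np.float64(312.67935477458906))
```

View pics/s1.png

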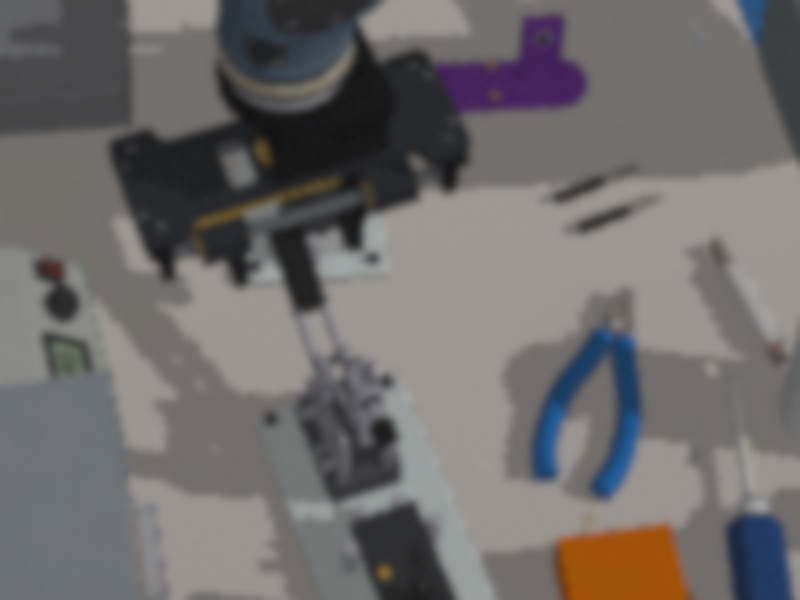

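The crop shows the grip of handle 2 (crop pixel (300,265)) between the two fingers at (240,265) and (352,235). I close the jaws on it.

```bash
python3 -m jog '[{"tx":-0.2,"ty":0.2,"tz":0,"roll":0,"jaw":0.4},{"tx":0,"ty":0,"tz":0,"roll":0,"jaw":0.1},{"tx":0,"ty":0,"tz":0,"roll":0,"jaw":0.1},{"tx":0,"ty":0,"tz":0,"roll":0,"jaw":0.1},{"tx":0,"ty":0,"tz":0,"roll":0,"jaw":0.1},{"tx":0,"ty":0,"tz":0,"roll":0,"jaw":0.1}]'
python3 -c "
from g import *
print(rel(grip('2',1.4)))
G=[grip('2',q) for q in np.r_[np.linspace(1.4,0.2,9),.1,0,-.04]]
R=np.array(read_state()['tcp_rot'])
for d in np.diff(G,axis=0)@R*100:print(d.round(2))"
```

```text
time_s: 4.8
position: [0.5463, 0.2358, 0.0776]
tcp_rot: [[-0.177, 0.984, -0.006], [0.984, 0.177, -0.002], [-0.001, -0.006, -1.0]]
force: [-7.5, -2.8, 1.7]
opening: 0.235
grasp_force: 3.5
[0.14 0.07 0.04]
[ 0.46 -0.01 -1.11]
[ 0.62 -0.01 -1.03]
[ 0.77 -0.01 -0.92]
[ 0.9  -0.01 -0.8 ]
[ 1.01 -0.   -0.65]
[ 1.09 -0.   -0.49]
[ 1.15 -0.   -0.33]
[ 1.19 -0.   -0.15]
[ 0.8 -0.  -0. ]
[ 0.8  -0.    0.08]
[0.32 0.   0.05]
```

```bash
python3 -m jog '[{"tx":0,"ty":0,"tz":0,"roll":0,"jaw":0},{"tx":0,"ty":0,"tz":0,"roll":0,"jaw":0},{"tx":0.46,"ty":0,"tz":-1.11,"roll":0,"jaw":0},{"tx":0.62,"ty":0,"tz":-1.03,"roll":0,"jaw":0},{"tx":0.77,"ty":0,"tz":-0.92,"roll":0,"jaw":0},{"tx":0.9,"ty":0,"tz":-0.8,"roll":0,"jaw":0}]'
python3 -c "
from g import *
print(rel(grip('2',.8)))"
```

```text
time_s: 5.4
position: [0.5407, 0.2643, 0.1161]
tcp_rot: [[-0.177, 0.984, -0.007], [0.984, 0.177, -0.0], [0.001, -0.007, -1.0]]
force: [-5.0, 2.4, -9.8]
opening: 0.221
grasp_force: 30.0
[-0.02  0.12  0.04]
```

```bash
python3 -m jog '[{"tx":1.01,"ty":0,"tz":-0.65,"roll":0,"jaw":0},{"tx":1.09,"ty":0,"tz":-0.49,"roll":0,"jaw":0},{"tx":1.15,"ty":0,"tz":-0.33,"roll":0,"jaw":0},{"tx":1.19,"ty":0,"tz":-0.15,"roll":0,"jaw":0},{"tx":0.8,"ty":0,"tz":0,"roll":0,"jaw":0},{"tx":0.8,"ty":0,"tz":0.08,"roll":0,"jaw":0},{"tx":0.3,"ty":0,"tz":0.05,"roll":0,"jaw":0},{"tx":0,"ty":0,"tz":0,"roll":0,"jaw":0}]'
python3 -c "
from g import *
print(rel(grip('2',0)))"
```

```text
time_s: 6.2
position: [0.5296, 0.3262, 0.1338]
tcp_rot: [[-0.179, 0.984, -0.005], [0.984, 0.179, -0.002], [-0.001, -0.005, -1.0]]
force: [-9.5, -3.2, 9.5]
opening: 0.217
grasp_force: 30.0
[-0.27  0.11  0.27]
```

```bash
python3 -m jog '[{"tx":0.3,"ty":0,"tz":0.1,"roll":0,"jaw":0},{"tx":0.3,"ty":0,"tz":0.1,"roll":0,"jaw":0},{"tx":0,"ty":0,"tz":0,"roll":0,"jaw":0},{"tx":0,"ty":0,"tz":0,"roll":0,"jaw":0}]'
python3 -c "
from g import *
print(rel(grip('2',0)))"
```

```text
time_s: 6.6
position: [0.5285, 0.3324, 0.133]
tcp_rot: [[-0.178, 0.984, -0.005], [0.984, 0.178, -0.001], [-0.0, -0.005, -1.0]]
force: [-11.3, -1.3, 12.8]
opening: 0.225
grasp_force: 30.0
[-0.9   0.11  0.18]
```

Run:
```python
from h import *
from g import *
c=cam("side");t=cam("top")
a=cv2.resize(c["img"][280:440,260:390],(488,600),interpolation=cv2.INTER_CUBIC)
cv2.imwrite("pics/s2.png",a[...,::-1])
print([(x["p"],x["point"]) for x in landmark_of("side","clamp2_grip")],[np.round(proj(c,grip('2',q)),1).tolist() for q in(0,.1,.2,.4)],proj(c,read_state()["position"]))
```

```text
[(0.76, [338.5, 325.5]), (0.15, [392.1, 426.6])] [[342.1, 325.4], [339.0, 324.1], [336.0, 322.9], [330.9, 320.5]] (np.float64(344.8224996154157), np.float64(327.2059405033811))
```

View pics/s2.png

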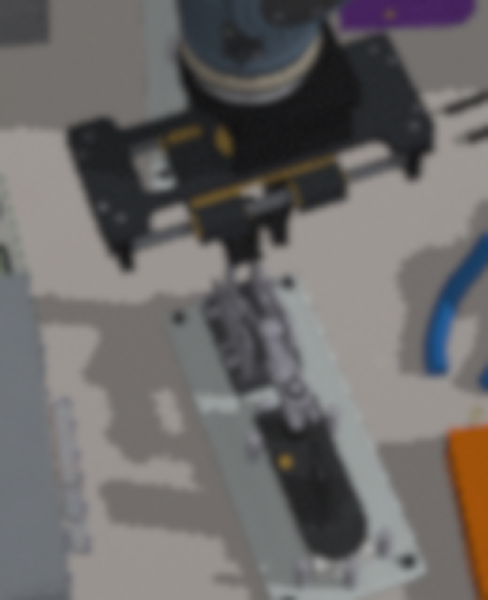

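```bash
for i in 1; do python3 -m jog '[{"tx":0.4,"ty":0,"tz":0.05,"roll":0,"jaw":0},{"tx":0,"ty":0,"tz":0,"roll":0,"jaw":0},{"tx":0,"ty":0,"tz":0,"roll":0,"jaw":0}]'; done; python3 -m jog '[{"tx":0.4,"ty":0,"tz":0.05,"roll":0,"jaw":0},{"tx":0,"ty":0,"tz":0,"roll":0,"jaw":0},{"tx":0,"ty":0,"tz":0,"roll":0,"jaw":0}]'
```

```text
time_s: 7.05
position: [0.5278, 0.3365, 0.1322]
tcp_rot: [[-0.178, 0.984, -0.005], [0.984, 0.178, -0.0], [0.0, -0.005, -1.0]]
force: [-11.0, -0.7, 12.4]
opening: 0.222
grasp_force: 30.0
time_s: 7.35
position: [0.527, 0.3405, 0.1313]
tcp_rot: [[-0.178, 0.984, -0.005], [0.984, 0.178, -0.0], [0.0, -0.005, -1.0]]
force: [-10.7, -1.2, 10.7]
opening: 0.22
grasp_force: 30.0
```

Run:
```python
from h import *
from g import *
c=cam("side");t=cam("top")
a=cv2.resize(c["img"][310:380,290:360],(600,600),interpolation=cv2.INTER_CUBIC)
cv2.imwrite("pics/s3.png",a[...,::-1])
s=read_state();print({k:np.round(s[k],2).tolist() for k in("force","moment","tau","joint_positions","position")})
print([(x["p"],x["point"]) for x in landmark_of("side","clamp2_grip")],[np.round(proj(c,grip('2',q)),1).tolist() for q in(0,.1,.2,.4)],proj(c,read_state()["position"]))
```

```text
{'force': [-10.0, -1.12, 10.39], 'moment': [-0.59, 1.79, -0.12], 'tau': [-2.76, -40.9, -18.33, -0.41, -3.04, -0.08], 'joint_positions': [22.63, 36.43, 85.94, 0.11, 57.89, 12.34], 'position': [0.53, 0.34, 0.13]}
[(0.42, [342.9, 326.3])] [[342.1, 325.4], [339.0, 324.1], [336.0, 322.9], [330.9, 320.5]] (np.float64(348.3241278743487), np.float64(328.5337860371598))
```

View pics/s3.png

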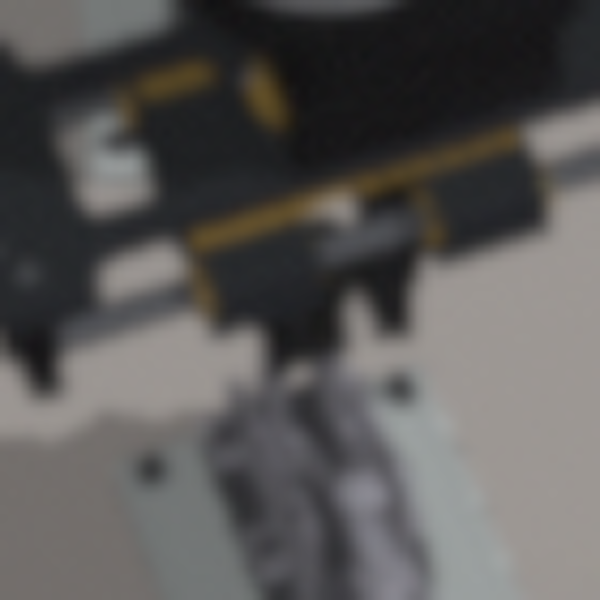

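```bash
python3 -m jog '[{"tx":0,"ty":0,"tz":0,"roll":0,"jaw":0.5},{"tx":0,"ty":0,"tz":0,"roll":0,"jaw":0.6},{"tx":0,"ty":0,"tz":0,"roll":0,"jaw":0.6},{"tx":0,"ty":0,"tz":-3,"roll":0,"jaw":0.6},{"tx":0,"ty":0,"tz":-4,"roll":0,"jaw":0.6},{"tx":0,"ty":0,"tz":-4,"roll":0,"jaw":0.6},{"tx":-3,"ty":0,"tz":-3,"roll":0,"jaw":0.6},{"tx":-4,"ty":0,"tz":0,"roll":0,"jaw":0.6}]'
python3 -m jog '[{"tx":-4,"ty":0,"tz":0,"roll":0,"jaw":0.6},{"tx":-4,"ty":0,"tz":0,"roll":0,"jaw":0.6},{"tx":-4,"ty":0,"tz":0,"roll":0,"jaw":0.6},{"tx":-4,"ty":0,"tz":0,"roll":0,"jaw":0.6},{"tx":0,"ty":0,"tz":0,"roll":0,"jaw":0.6},{"tx":0,"ty":0,"tz":0,"roll":0,"jaw":0.6}]'
python3 - <<'E'
from h import *
from g import *
c=cam("side");t=cam("top")
a=cv2.resize(c["img"][300:370,295:355],(514,600),interpolation=cv2.INTER_CUBIC)
cv2.imwrite("pics/s4.png",a[...,::-1])
for n,k in(("side",c),("top",t)):
  print(n,[(x["p"],x["point"]) for x in landmark_of(n,"clamp2_grip")],[np.round(proj(k,grip('2',q)),1).tolist() for q in(0,.1,.2,.4)],[np.round(proj(k,grip('1',q)),1).tolist() for q in(0,.1,.2,.4)])
  for q in(0,.05,.1,.2):
    print('end',[np.round(proj(k,W(j,-.042+.104*np.sin(.15-q),0,.052+.104*np.cos(.15-q))),1).tolist() for j in '21'])
E
```

```text
time_s: 8.3
position: [0.5473, 0.2732, 0.2753]
tcp_rot: [[-0.18, 0.983, 0.016], [0.984, 0.18, 0.005], [0.002, 0.016, -1.0]]
force: [0.6, 0.2, 0.1]
opening: 0.598
grasp_force: 0.0
time_s: 8.9
position: [0.5724, 0.1126, 0.2693]
tcp_rot: [[-0.175, 0.985, 0.003], [0.985, 0.175, 0.001], [0.0, 0.003, -1.0]]
force: [-0.4, -0.1, -0.5]
opening: 0.597
grasp_force: 0.0
side [(0.53, [342.4, 327.6])] [[342.1, 325.4], [339.0, 324.1], [336.0, 322.9], [330.9, 320.5]] [[243.2, 313.0], [240.7, 312.8], [238.3, 312.6], [234.5, 312.3]]
end [[337.6, 325.9], [237.9, 312.9]]
end [[335.5, 325.1], [236.3, 312.7]]
end [[333.5, 324.2], [234.6, 312.6]]
end [[329.7, 322.6], [231.6, 312.4]]
top [(0.42, [256.0, 256.6])] [[254.5, 256.7], [253.9, 259.5], [253.3, 262.4], [252.4, 268.2]] [[259.5, 363.9], [259.7, 366.8], [259.9, 369.7], [260.6, 375.4]]
end [[252.9, 254.3], [257.6, 363.2]]
end [[252.5, 256.2], [257.8, 365.1]]
end [[252.1, 258.1], [257.9, 367.1]]
end [[251.4, 261.9], [258.2, 370.9]]
```

View pics/s4.png

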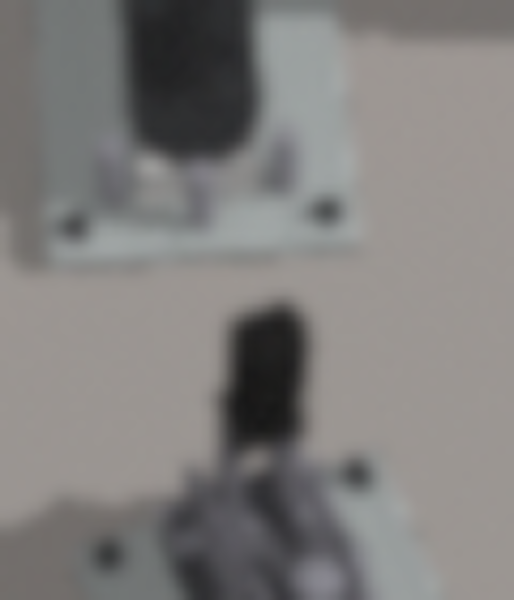

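The grip landmark matches handle angle 0 in both cameras (side row 342.4 vs 342.1, top column 256.6 vs 256.7), and the arm is down, so clamp 2 is locked. Next is clamp 1.

```bash
python3 -m jog '[{"tx":-2,"ty":0,"tz":0,"roll":0.14,"jaw":0.7},{"tx":-2,"ty":0,"tz":0,"roll":0.14,"jaw":0.7},{"tx":0,"ty":0,"tz":0,"roll":0,"jaw":0.7},{"tx":0,"ty":0,"tz":0,"roll":0,"jaw":0.7}]'
python3 -c "
from g import *
print(rollto(-5.75),rel(grip('1',0)))"
```

```text
time_s: 9.5
position: [0.5752, 0.0748, 0.2686]
tcp_rot: [[0.099, 0.995, -0.0], [0.995, -0.099, 0.001], [0.001, -0.0, -1.0]]
force: [-0.2, -0.2, 0.2]
opening: 0.694
grasp_force: 0.0
0.0013942613104252508 [-4.95 -5.84 13.74]
```

```bash
python3 -m jog '[{"tx":-2.5,"ty":-2.9,"tz":0,"roll":0,"jaw":0.7},{"tx":-2.45,"ty":-2.94,"tz":0,"roll":0,"jaw":0.7},{"tx":0,"ty":0,"tz":2,"roll":0,"jaw":0.7},{"tx":0,"ty":0,"tz":3,"roll":0,"jaw":0.7},{"tx":0,"ty":0,"tz":0,"roll":0,"jaw":0.7},{"tx":0,"ty":0,"tz":0,"roll":0,"jaw":0.7}]'
python3 - <<'E'
from h import *
from g import *
c=cam("side");t=cam("top")
for n,k in(("side",c),("top",t)):
  print(n,[(x["p"],x["point"]) for x in landmark_of(n,"clamp1_grip")])
print(rel(grip('1',0)))
G=[grip('1',q) for q in np.r_[0,.1,.2,np.linspace(.35,1.4,8)]]
R=np.array(read_state()['tcp_rot'])
for d in np.diff(G,axis=0)@R*100:print(d.round(2))
E
```

```text
time_s: 10.1
position: [0.5121, 0.0314, 0.2187]
tcp_rot: [[0.099, 0.995, -0.001], [0.995, -0.099, 0.0], [0.0, -0.001, -1.0]]
force: [0.5, -0.4, 0.6]
opening: 0.7
grasp_force: 0.0
side [(0.48, [243.7, 315.1])]
top []
[ 0.06 -0.14  8.87]
[-0.8   0.   -0.08]
[-0.8  0.   0. ]
[-1.19  0.    0.15]
[-1.15 -0.    0.33]
[-1.09 -0.    0.49]
[-1.01 -0.    0.65]
[-0.9 -0.   0.8]
[-0.77 -0.    0.92]
[-0.62 -0.    1.02]
[-0.46 -0.    1.11]
```

```bash
python3 -m jog '[{"tx":0.06,"ty":-0.14,"tz":2,"roll":0,"jaw":0.7},{"tx":0,"ty":0,"tz":2.5,"roll":0,"jaw":0.7},{"tx":0,"ty":0,"tz":2.5,"roll":0,"jaw":0.7},{"tx":0,"ty":0,"tz":1.8,"roll":0,"jaw":0.6},{"tx":0,"ty":0,"tz":0,"roll":0,"jaw":0.4},{"tx":0,"ty":0,"tz":0,"roll":0,"jaw":0},{"tx":0,"ty":0,"tz":0,"roll":0,"jaw":0},{"tx":0,"ty":0,"tz":0,"roll":0,"jaw":0}]'
python3 -m jog '[{"tx":0,"ty":0,"tz":0,"roll":0,"jaw":0},{"tx":0,"ty":0,"tz":0,"roll":0,"jaw":0},{"tx":0,"ty":0,"tz":0,"roll":0,"jaw":0}]'
python3 -c "
from g import *
print(rel(grip('1',0)))"
```

```text
time_s: 11.1
position: [0.5118, 0.0311, 0.1318]
tcp_rot: [[0.102, 0.995, 0.003], [0.995, -0.102, -0.0], [-0.0, 0.003, -1.0]]
force: [-0.2, 0.2, 0.1]
opening: 0.333
grasp_force: 0.0
time_s: 11.4
position: [0.5108, 0.0312, 0.1314]
tcp_rot: [[0.102, 0.995, 0.0], [0.995, -0.102, -0.0], [-0.0, 0.0, -1.0]]
force: [-1.7, 0.5, 6.2]
opening: 0.228
grasp_force: 30.0
[0.04 0.13 0.03]
```

```bash
python3 -m jog '[{"tx":-0.8,"ty":0,"tz":-0.08,"roll":0,"jaw":0},{"tx":-0.8,"ty":0,"tz":0,"roll":0,"jaw":0},{"tx":-1.19,"ty":0,"tz":0.15,"roll":0,"jaw":0},{"tx":-1.15,"ty":0,"tz":0.33,"roll":0,"jaw":0},{"tx":0,"ty":0,"tz":0,"roll":0,"jaw":0}]'
python3 -c "
from g import *
print(rel(grip('1',.5)))"
python3 -m jog '[{"tx":-1.09,"ty":0,"tz":0.49,"roll":0,"jaw":0},{"tx":-1.01,"ty":0,"tz":0.65,"roll":0,"jaw":0},{"tx":-0.9,"ty":0,"tz":0.8,"roll":0,"jaw":0},{"tx":-0.77,"ty":0,"tz":0.92,"roll":0,"jaw":0},{"tx":-0.62,"ty":0,"tz":1.02,"roll":0,"jaw":0},{"tx":-0.4,"ty":0,"tz":1,"roll":0,"jaw":0},{"tx":0,"ty":0,"tz":0,"roll":0,"jaw":0},{"tx":0,"ty":0,"tz":0,"roll":0,"jaw":0}]'
python3 - <<'E'
from h import *
from g import *
c=cam("side");print(rel(grip('1',1.4)),[(x["p"],x["point"]) for x in landmark_of("side","clamp1_grip")],proj(c,grip('1',1.4)),proj(c,grip('1',1.1)),proj(c,grip('2',0)))
E
```

```text
time_s: 11.9
position: [0.5068, -0.0098, 0.1271]
tcp_rot: [[0.103, 0.995, 0.0], [0.995, -0.103, -0.001], [-0.001, 0.0, -1.0]]
force: [-1.8, -0.3, 7.8]
opening: 0.226
grasp_force: 30.0
[ 0.21  0.13 -0.  ]
time_s: 12.7
position: [0.5018, -0.0607, 0.0785]
tcp_rot: [[0.099, 0.995, -0.0], [0.995, -0.099, -0.007], [-0.007, 0.0, -1.0]]
force: [-5.7, -13.3, 8.9]
opening: 0.228
grasp_force: 30.0
[0.48 0.11 0.13] [(0.65, [231.2, 310.6])] (np.float64(232.3807008045733), np.float64(311.56829247403925)) (np.float64(229.92503175763974), np.float64(311.6063080916422)) (np.float64(342.0918656053003), np.float64(325.3624143579658))
```

```bash
python3 -m jog '[{"tx":0.2,"ty":0,"tz":0,"roll":0,"jaw":0.4},{"tx":0,"ty":0,"tz":0,"roll":0,"jaw":0.6},{"tx":0,"ty":0,"tz":0,"roll":0,"jaw":0.6},{"tx":0,"ty":0,"tz":-3,"roll":0,"jaw":0.6},{"tx":0,"ty":0,"tz":-4,"roll":0,"jaw":0.5},{"tx":0,"ty":0,"tz":-4,"roll":0,"jaw":0.5},{"tx":0,"ty":0,"tz":-4,"roll":0,"jaw":0.5},{"tx":0,"ty":0,"tz":0,"roll":0,"jaw":0.5}]'
python3 - <<'E'
from h import *
from g import *
c=cam("side");t=cam("top")
a=cv2.resize(c["img"][210:450,200:390],(475,600),interpolation=cv2.INTER_CUBIC)
cv2.imwrite("pics/s5.png",a[...,::-1])
for n,k in(("side",c),("top",t)):
  print(n,[(x["p"],x["point"]) for x in landmark_of(n,"clamp1_grip")],np.round([proj(k,grip('1',q)) for q in (1.1,1.4)],1).tolist())
print(rel(W('1',.099,0,.085)))
E
```

```text
time_s: 13.6
position: [0.5059, -0.0546, 0.2329]
tcp_rot: [[0.101, 0.995, 0.012], [0.995, -0.101, -0.004], [-0.003, 0.012, -1.0]]
force: [-0.1, -0.4, 0.2]
opening: 0.502
grasp_force: 0.0
side [(0.78, [231.5, 312.4])] [[229.9, 311.6], [232.4, 311.6]]
top [(0.43, [265.5, 393.5])] [[264.0, 390.5], [265.8, 393.4]]
[21.43  0.28 14.16]
```

View pics/s5.png

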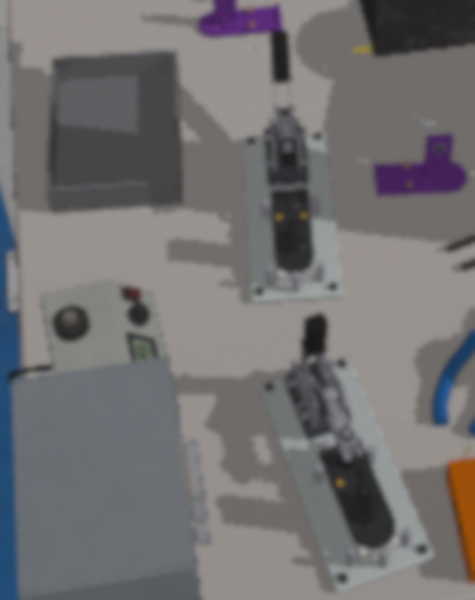

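Clamp 1 lies fully back: the grip landmarks match 1.4 rad in both views, with the handle at crop (280,60). Clamp 2 stays locked, with its arm on the bracket at crop (345,445). Now I move over the ear of bracket 1.

```bash
python3 -m jog '[{"tx":4.3,"ty":0.3,"tz":0,"roll":0,"jaw":0.5},{"tx":4.3,"ty":0,"tz":0,"roll":0,"jaw":0.5},{"tx":4.3,"ty":0,"tz":0,"roll":0,"jaw":0.5},{"tx":4.3,"ty":0,"tz":0,"roll":0,"jaw":0.5},{"tx":4.2,"ty":0,"tz":0,"roll":0,"jaw":0.5},{"tx":0,"ty":0,"tz":4,"roll":0,"jaw":0.5},{"tx":0,"ty":0,"tz":0,"roll":0,"jaw":0.5},{"tx":0,"ty":0,"tz":0,"roll":0,"jaw":0.5}]'
python3 - <<'E'
from h import *
from g import *
print(rollto(-5.75),rel(W('1',.099,0,.085)))
E
```

```text
time_s: 14.6
position: [0.5252, 0.1585, 0.1859]
tcp_rot: [[0.102, 0.995, -0.006], [0.995, -0.102, -0.001], [-0.001, -0.006, -1.0]]
force: [-0.5, 0.5, 0.2]
opening: 0.5
grasp_force: 0.0
-0.0015345764543458536 [ 0.14  0.03 10.09]
```

```bash
python3 -m jog '[{"tx":0.14,"ty":0,"tz":3,"roll":0,"jaw":0.5},{"tx":0,"ty":0,"tz":3,"roll":0,"jaw":0.5},{"tx":0,"ty":0,"tz":2.5,"roll":0,"jaw":0.5},{"tx":0,"ty":0,"tz":1.6,"roll":0,"jaw":0.5},{"tx":0,"ty":0,"tz":0,"roll":0,"jaw":0.3},{"tx":0,"ty":0,"tz":0,"roll":0,"jaw":0},{"tx":0,"ty":0,"tz":0,"roll":0,"jaw":0},{"tx":0,"ty":0,"tz":0,"roll":0,"jaw":0}]'
python3 -m jog '[{"tx":0,"ty":0,"tz":0,"roll":0,"jaw":0},{"tx":0,"ty":0,"tz":0,"roll":0,"jaw":0},{"tx":0,"ty":0,"tz":0,"roll":0,"jaw":0},{"tx":0,"ty":0,"tz":0,"roll":0,"jaw":0}]'
```

```text
time_s: 15.4
position: [0.5281, 0.1601, 0.0881]
tcp_rot: [[0.102, 0.995, 0.003], [0.995, -0.102, 0.0], [0.001, 0.003, -1.0]]
force: [0.1, -0.4, 0.4]
opening: 0.222
grasp_force: 0.0
time_s: 15.8
position: [0.5273, 0.1604, 0.0873]
tcp_rot: [[0.102, 0.995, 0.001], [0.995, -0.102, 0.0], [0.0, 0.001, -1.0]]
force: [-0.5, 0.1, 4.3]
opening: 0.112
grasp_force: 29.8
```

```bash
python3 -m jog '[{"tx":0,"ty":0,"tz":-1,"roll":0,"jaw":0},{"tx":0,"ty":0,"tz":-2,"roll":0,"jaw":0},{"tx":0,"ty":0,"tz":-3,"roll":0,"jaw":0},{"tx":0,"ty":0,"tz":-3,"roll":0,"jaw":0},{"tx":0,"ty":0,"tz":-3,"roll":0,"jaw":0},{"tx":0,"ty":0,"tz":0,"roll":0,"jaw":0}]'
python3 - <<'E'
from h import *
from g import *
c=cam("side");t=cam("top")
print(atz(c,(266.4,247.6),0),atz(t,(209.9,379.7),0),[(d["p"],atz(t,d["point"],0)) for d in landmark_of("top","tray")],[(d["p"],atz(c,d["point"],0)) for d in landmark_of("side","tray")])
m=(.687,-.037);u=np.array([.1,.995])
print(rel(np.r_[np.array(m)+.016*u,.064]))
print([(d["p"],d["point"]) for d in landmark_of("side","bracket_1")],proj(c,W('1',.083,0,.15)),proj(c,W('1',.083,0,.03)))
E
```

```text
time_s: 16.4
position: [0.53, 0.1606, 0.2111]
tcp_rot: [[0.102, 0.995, 0.009], [0.995, -0.102, 0.001], [0.002, 0.009, -1.0]]
force: [0.8, -0.1, -0.9]
opening: 0.109
grasp_force: 29.9
[ 0.68798046 -0.03160713  0.        ] [ 0.69092671 -0.0327002   0.        ] [(0.69, array([ 0.68531743, -0.02853189,  0.        ])), (0.52, array([ 0.52138481, -0.06556708,  0.        ])), (0.19, array([0.38047371, 0.31473768, 0.        ]))] [(0.91, array([ 0.68797019, -0.03523906,  0.        ])), (0.56, array([0.30689865, 0.41871635, 0.        ]))]
[-16.37  18.07  14.13]
[(0.86, [276.0, 313.1]), (0.86, [405.8, 340.1]), (0.64, [218.2, 294.4]), (0.63, [281.2, 369.4])] (np.float64(273.13992131475857), np.float64(315.52790177668913)) (np.float64(302.6272154077833), np.float64(316.38062364348445))
```

```bash
python3 -m jog '[{"tx":-1.6,"ty":1.9,"tz":0,"roll":0,"jaw":0},{"tx":-2.7,"ty":3,"tz":0,"roll":0,"jaw":0},{"tx":-2.7,"ty":3,"tz":0,"roll":0,"jaw":0},{"tx":-2.7,"ty":3,"tz":0,"roll":0,"jaw":0},{"tx":-2.7,"ty":3,"tz":0,"roll":0,"jaw":0},{"tx":-2.2,"ty":2.5,"tz":0,"roll":0,"jaw":0},{"tx":-1.5,"ty":1.7,"tz":0,"roll":0,"jaw":0},{"tx":0,"ty":0,"tz":0,"roll":0,"jaw":0}]'
python3 -m jog '[{"tx":0,"ty":0,"tz":2,"roll":0,"jaw":0},{"tx":0,"ty":0,"tz":3,"roll":0,"jaw":0},{"tx":0,"ty":0,"tz":3,"roll":0,"jaw":0},{"tx":0,"ty":0,"tz":2.5,"roll":0,"jaw":0},{"tx":0,"ty":0,"tz":1.5,"roll":0,"jaw":0},{"tx":0,"ty":0,"tz":1,"roll":0,"jaw":0},{"tx":0,"ty":0,"tz":0,"roll":0,"jaw":0},{"tx":0,"ty":0,"tz":0,"roll":0,"jaw":0}]'
```

```text
time_s: 17.45
position: [0.6921, -0.0214, 0.2044]
tcp_rot: [[0.105, 0.994, -0.001], [0.994, -0.105, -0.001], [-0.001, -0.001, -1.0]]
force: [0.1, 0.2, -0.4]
opening: 0.114
grasp_force: 29.9
time_s: 18.25
position: [0.6913, -0.0182, 0.0775]
tcp_rot: [[0.102, 0.995, 0.001], [0.995, -0.102, -0.0], [-0.0, 0.001, -1.0]]
force: [0.4, -0.5, 0.4]
opening: 0.108
grasp_force: 29.9
```

```bash
python3 -m jog '[{"tx":0,"ty":0,"tz":0.6,"roll":0,"jaw":0},{"tx":0,"ty":0,"tz":0.4,"roll":0,"jaw":0},{"tx":0,"ty":0,"tz":0.3,"roll":0,"jaw":0},{"tx":0,"ty":0,"tz":0,"roll":0,"jaw":0}]'
python3 -m jog '[{"tx":0,"ty":0,"tz":0.2,"roll":0,"jaw":0},{"tx":0,"ty":0,"tz":0,"roll":0,"jaw":0}]'
```

```text
time_s: 18.65
position: [0.6904, -0.0183, 0.0634]
tcp_rot: [[0.102, 0.995, -0.001], [0.995, -0.102, 0.0], [0.0, -0.001, -1.0]]
force: [0.8, -0.1, -1.1]
opening: 0.106
grasp_force: 29.9
time_s: 18.85
position: [0.691, -0.0183, 0.0619]
tcp_rot: [[0.102, 0.995, 0.001], [0.995, -0.102, -0.0], [-0.0, 0.001, -1.0]]
force: [0.3, -0.2, 0.3]
opening: 0.111
grasp_force: 29.9
```

Nearly touching now, so I release and lift away.

```bash
python3 -m jog '[{"tx":0,"ty":0,"tz":0.1,"roll":0,"jaw":0},{"tx":0,"ty":0,"tz":0,"roll":0,"jaw":0.15},{"tx":0,"ty":0,"tz":0,"roll":0,"jaw":0.25},{"tx":0,"ty":0,"tz":0,"roll":0,"jaw":0.4},{"tx":0,"ty":0,"tz":0,"roll":0,"jaw":0.4},{"tx":0,"ty":0,"tz":-2,"roll":0,"jaw":0.4},{"tx":0,"ty":0,"tz":-4,"roll":0,"jaw":0.4},{"tx":0,"ty":0,"tz":-4,"roll":0,"jaw":0.4}]'
python3 -m jog '[{"tx":0,"ty":0,"tz":-4,"roll":0,"jaw":0.4},{"tx":2,"ty":-4,"tz":0,"roll":0,"jaw":0.4},{"tx":2,"ty":-4,"tz":0,"roll":0,"jaw":0.4},{"tx":2,"ty":-4,"tz":0,"roll":0,"jaw":0.4},{"tx":0,"ty":0,"tz":0,"roll":0,"jaw":0.4},{"tx":0,"ty":0,"tz":0,"roll":0,"jaw":0.4}]'
python3 - <<'E'
from h import *
from g import *
c=cam("side");t=cam("top")
a=cv2.resize(c["img"][200:450,200:400],(480,600),interpolation=cv2.INTER_CUBIC)
cv2.imwrite("pics/s6.png",a[...,::-1])
for n,k in(("side",c),("top",t)):
  print(n,[(round(x["p"],2),x["point"]) for x in landmark_of(n,"clamp1_grip")],[(round(x["p"],2),x["point"],atz(k,x["point"],.005).round(3)) for x in landmark_of(n,"bracket_1")],np.round([proj(k,grip('1',1.4)),proj(k,grip('2',0))],1).tolist())
E
```

```text
time_s: 19.65
position: [0.6899, -0.0184, 0.1606]
tcp_rot: [[0.102, 0.995, -0.003], [0.995, -0.102, 0.0], [0.0, -0.003, -1.0]]
force: [1.5, 0.1, 0.7]
opening: 0.399
grasp_force: 0.0
time_s: 20.25
position: [0.577, 0.0541, 0.2012]
tcp_rot: [[0.101, 0.995, 0.001], [0.995, -0.101, -0.0], [-0.0, 0.001, -1.0]]
force: [0.2, 0.3, 0.4]
opening: 0.402
grasp_force: 0.0
side [(0.62, [231.8, 312.8])] [(0.84, [266.0, 248.4], array([ 0.685, -0.028,  0.005])), (0.8, [411.7, 339.8], array([0.518, 0.43 , 0.005])), (0.79, [280.1, 369.4], array([0.369, 0.078, 0.005])), (0.61, [217.7, 293.5], array([ 0.538, -0.191,  0.005])), (0.58, [422.6, 395.3], array([0.402, 0.477, 0.005])), (0.17, [260.5, 313.2], array([ 0.507, -0.017,  0.005]))] [[232.4, 311.6], [342.1, 325.4]]
top [(0.57, [264.5, 396.7])] [(0.86, [261.1, 434.9], array([ 0.529, -0.19 ,  0.005])), (0.67, [267.2, 222.5], array([0.521, 0.439, 0.005])), (0.47, [207.3, 383.5], array([ 0.697, -0.044,  0.005]))] [[265.8, 393.4], [254.5, 256.7]]
```

View pics/s6.png

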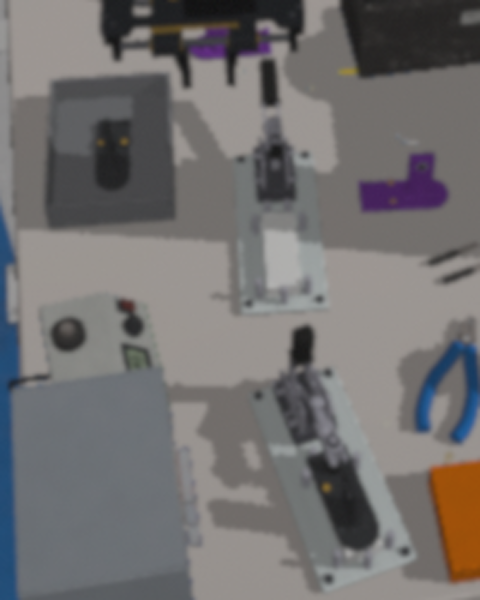

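The bracket lies flat in the middle of the tray at crop (113,155). Nest 1 is empty with its clamp open, clamp 2 is locked, and the robot is clear of everything.

```bash
python3 -c "
from rig import hand_in
print(hand_in())"
```

```text
the job is handed in; nothing more can be done
None
```

I handed the job in at about 20 s of the 72 s allowed: clamp 2 is locked on the fresh bracket, clamp 1 is open, and the cooled bracket lies flat, ear up, in the grey tray. I judged this from the camera pictures, as the hand-in returned no verdict.

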